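Clamp a bar in the cam-lever filing jig

ROBOT

A 6-joint arm with a two-finger parallel gripper is mounted at the origin on the work surface; the furniture and walls round the work are solid. World frame = base frame: x ahead of the robot, y to its left, z up, the work surface at z = 0. Lengths are in m, angles in rad, forces in N, time in s.
With the tool pointing down it reaches from about 0.375 to 0.975 m from the base axis. Payload 3.8 kg.
Tool frame: the origin (TCP) lies where the fingers leave the gripper's body, on its centre line; the fingertips stand 73 mm ahead of it and the grasp point (between the pads) lies 54 mm ahead of it; z points along the fingers, y is the line along which they close (so a half turn about z gives the same grasp; the last joint's range is limited). The gripper opens to 85 mm and grips with 20 to 120 N. Pads are 22 mm wide; open, the fingers measure 114 mm over their backs; the gripper's body (76 mm by 85 mm) begins 54 mm behind the grasp point. The pads swing forward as they close: fully open they stand 13 mm farther back than shut.
Start: joints at [-0.037, 0.264, 1.604, -0, 1.274, -0.037], TCP at [0.675, -0, 0.304] pointing down, gripper open.
Joint ranges: [-2.63, 2.63], [-0.94, 2.18], [0.31, 2.57], [-1.31, 4.45], [0, 2.66], [-2.55, 2.55]. Speed limits (rad/s): [2.57, 2.57, 3.14, 3.14, 3.14, 3.14].

INTERFACE

Orientations are given as a rotation vector (axis times angle).
In Python, from workcell import read_state, viewer, bot gives the robot as it stands.
- The arm moves only by the tool jog_arm, never from a script. Its argument "increments" is a list that holds one entry, the list of rows, each a list of 7 numbers: the shift along the tool's x, y, z in units of 30 mm (1.0 is 30 mm), then the turn, a rotation vector about the tool's x, y, z in units of 6 degrees (1.0 is 6 degrees), then the opening, from -1 (shut) to 1 (fully open). A call has exactly 5 rows; each row shifts and turns the commanded pose from where the row before left it, along the tool's axes as they then stand; what a row does not reach is not made up. A row lasts 1/12 s, in which the tool goes at most 41.7 mm and 7.16 degrees, less where a joint would pass 70% of its speed; a pose out of reach is approached as far as the arm can. A call is refused whole if a number of a shift passes 1 or a number of a turn 1, either way. A call with a gripper value outside its range is refused whole. The fingers move at their own pace and stop on an object; "force" is the grip in N (left out, the last holds). Time passes only in rows, so rows that do not move let the fingers close, or fill a call up. It gives the time, the measured TCP pose, the force, the opening and the grip force at its end, in the units of the state.
- read_state(): the state, without advancing time (a new reading comes with each control period).
- viewer.read_camera(name): name is "scene" or "side" or "wrist"; returns (picture, depth): 480x640x3 uint8, blue, green, red; 480x640 float32, m along the optical axis (not along the pixel's ray), 0 where there is no reading.
- viewer.camera_params(name): a dict with "fx", "fy", "cx", "cy" (pixels), "R" (3x3) and "t" (3): a world point X has camera coordinates R X + t; the wrist camera has in their place "hand_eye" (4x4, takes a point from camera to tool coordinates, whose origin is the TCP and whose axes are the flange's). Camera axes: x right, y down, z forward; pixel columns grow to the right and rows downward; lengths in m; the calibration is good to about 2 mm. A picture is of the moment at which its call begins: read the wrist's pose just before it. camera_params takes no time and is no camera call.
- bot.finish_job(): hands the job in; it is judged then, once.
The state is a dict: "time": time; "q": joint angles; "joint_vel": joint speeds; "joint_torque": joint torques, N m; "tool_pos": TCP position; "tcp_rot": TCP orientation; "wrist_force": force on the tool from outside, world axes, zero at the start; "torque": the same for the moment, N m; "width": opening from 0.0 (shut) to 1.0 (fully open); "grip_force": force on a finger pad.
Only numpy, scipy, OpenCV 4.12 (cv2) and the standard library are available. Lean on these libraries where they do the work, as an engineer would, in place of code of your own. Each camera call takes 0.05 s, during which the arm holds its last target. There are 200 camera calls.

TASK

Get the loose aluminium bar ready for filing: push it flat against the jig's long fence and along it until its right-hand end is up against the steel stop block, with the cam lever still open. Then swing the red-handled cam lever clockwise (seen from above) with one finger until the cam holds the bar tight against the fence, and come away. Only push the bar and the lever with closed fingertips - do not lift the bar - and leave the wood block, the pencil and the rasp alone.

Things in the scene. Friction and masses are not known exactly. Their poses are not given: they have to be found in the camera images.
- jig: Filing jig: plywood board 150 x 340 x 18 mm screwed to the bench. Origin: centre of its underside; x across the board, away from the robot at yaw 0; y along its length to the left; z up. Its yaw lies within 0.25 rad of 0. It carries the fence, the stop block and the cam lever.
- fence (a point): Middle of the working face of the aluminium fence at the board's top, jig (45, 0, 18) mm. The face looks to jig -x. The fence runs along the board's far long side: 325 mm long, 16 mm wide, 10.5 mm high above the board (screw heads 3 mm more).
- corner (a point): Point on the board's top (18 mm above the bench) where fence face and stop face meet, jig (45, -150, 18) mm; axes as the jig's. The steel stop block at this right-hand end of the fence is 36 mm (x) by 14 mm (y), 10.5 mm high above the board; its working face looks to jig +y.
- bar: Loose aluminium channel bar, 13 mm wide (x), 165 mm long (y), 14 mm high, 0.14 to 0.26 kg, lying on the board left of the cam, askew by up to 0.3 rad and clear of the fence. Origin: centre of its underside; y along its length, to the left. When home its origin is at jig (38.5, -67.5, 18) mm and it is parallel to the fence.
- bar_right (a point): Centre of the bar's right-hand end face (bar y = -82.5 mm), 7 mm above its underside; goes against the stop block.
- bar_left (a point): Centre of the bar's left-hand end face (bar y = +82.5 mm), 7 mm above its underside.
- pivot (a point): Pivot of the cam lever on the board's top, jig (12, -85, 18) mm, 20 mm from the near side of the bar when the bar is home. The pivot bolt's head reaches 28 mm above the board.
- cam (a point): Dark steel eccentric cam disc under the lever, 44 mm across, from 2.5 to 14 mm above the board (its solid: cam_lever_c0); turns with the lever. This point: centre of the disc's top face, 8 mm off the pivot. At lever angle q it reaches 22 - 8 cos(q) mm from the pivot toward the fence, so it meets a bar that is home near q = 1.3.
- cam_lever (a joint): Lever angle q, rad: 0 open, grows clockwise seen from above, to 2.4; starts at 0 to 0.4. In jig axes the lever points from the pivot at 4.45 - q rad (counter-clockwise from x): at 0 to the right, later over the near edge. Light (0.06 N m) until q = 1.3, then it stiffens quickly: 8 to 20 N of push at the grip brings it to 1.4 to 1.55, bar tight. It stays where it is left.
- lever_grip (a point): Middle of the lever's red round grip, 100 mm from the pivot and 36.5 mm above the bench. The grip is 17 mm thick (28 to 45 mm above the bench) and covers 72 to 130 mm from the pivot.
- wood_block: Bystander: brown wood block 32 x 45 x 30 mm on the bench in front of the jig's left half. Origin at the centre of its underside.
- pencil: Bystander: dark green pencil stub 8 x 87 x 8 mm lying on the bench just in front of the jig, lower than the lever, which passes over it. Origin at the centre of its underside.
- rasp: Bystander: rasp with a red handle, 29 x 275 x 29 mm, on the bench to the right of the jig. Origin at the centre of its underside.

How it is judged:
On the way, in this order (a step that is already met when the one before it is completed fails the run):
1. the bar lies flat along the fence with its right-hand end at the stop (each within 3 mm), while the cam lever is still open and not gripping it (y of bar_right in the frame of corner below 0.003 m and x of each of bar_right, bar_left in the frame of corner above -0.0095 m and z of bar in the frame of corner below 0.003 m and contact force between cam_lever_c0 and bar below 3 N and value of joint cam_lever below 1.2 rad), for 0.2 s.
2. the cam is swung round onto the bar and squeezes it with more than 10 N (value of joint cam_lever above 1.25 rad and contact force between cam_lever_c0 and bar above 10 N), for 0.2 s.
At the end, for the whole second after the job is handed in: The bar lies on the board, both its ends within 3 mm of the fence face and its right-hand end within 3 mm of the stop; the cam lever is past 1.25 rad and by itself keeps squeezing the bar with more than 10 N; the bar is at rest (all of step 2 and y of bar_right in the frame of corner below 0.003 m and x of each of bar_right, bar_left in the frame of corner above -0.0095 m and z of bar in the frame of corner below 0.003 m and linear speed of bar below 0.01 m/s); the robot touches nothing.
It fails at once if the bar is lifted or tipped off the board (z of bar in the frame of corner above 0.008 m or angle between bar's own z axis and vertical above 0.2 rad).
It fails at once if a bystander (wood block, pencil, rasp) is moved by more than 15 mm (distance of any of wood_block, pencil, rasp from where it was at the start of the episode above 0.015 m).
It also fails if it takes over 54 s, if anything falls off the work surface, if the arm or the gripper's body presses on something with over 40 N, if the wrist force passes 120 N, or if a joint passes its speed limit or range.

## Working session

There is one attempt and no reset: what is moved stays moved. The work goes in short steps, Python scripts to look and compute and a tool call to move; the robot and the scene stay as the last step left them, time stands still between calls to the robot, and variables do not carry over. Pictures are saved under pics/ and viewed, at most 10 in all, crops included, and the job is handed in when it is done.

Besides the shell and the picture viewer there is one more tool, called after "Call:" as name(argument=value, ...) on one line, values as JSON. jog_arm: Moves the arm, as the interface text tells. Its arguments: {"type":"object","properties":{"increments":{"type":"array","items":{"type":"array","items":{"type":"array","items":{"type":"number"}}}},"force":{"type":"number"}},"required":["increments"]}

```bash
mkdir -p pics; ls
cat > h.py <<'E'
import numpy as np, cv2
from workcell import read_state, viewer, bot
def ray(name,u,v,z):
    p=viewer.camera_params(name); R=np.array(p["R"]);t=np.array(p["t"])
    d=R.T@np.array([(u-p["cx"])/p["fx"],(v-p["cy"])/p["fy"],1]); c=-R.T@t
    return c+d*(z-c[2])/d[2]
def proj(name,X):
    p=viewer.camera_params(name); c=np.array(p["R"])@np.array(X)+np.array(p["t"])
    return p["fx"]*c[0]/c[2]+p["cx"],p["fy"]*c[1]/c[2]+p["cy"]
E
python3 - <<'E'
from h import *
s=read_state();print(s)
for n in("scene","side","wrist"):
    im,d=viewer.read_camera(n);cv2.imwrite(f"pics/{n}0.png",im);np.save(f"{n}0.npy",d);print(n,viewer.camera_params(n))
E
```

```text
pics
{'time': 0.0, 'q': array([-3.68822988e-02,  2.64761218e-01,  1.60539447e+00, -9.85151091e-06,
        1.27373137e+00, -3.69206054e-02]), 'joint_vel': array([-0.00116764, -0.00102849,  0.00116005, -0.00072233, -0.00170449,
        0.00144383]), 'joint_torque': array([ 6.10465631e-04, -5.15121067e+01, -3.67308676e+01, -4.07824507e-05,
        1.31324201e-02,  1.46811578e-05]), 'tool_pos': array([6.74413821e-01, 2.91352972e-05, 3.02545379e-01]), 'tcp_rot': array([-2.22021083, -2.22030231,  0.00246221]), 'wrist_force': array([ 0.26916425, -0.15215928,  0.06555102]), 'torque': array([ 0.02068835, -0.01427692, -0.02537504]), 'grip_force': 0.0, 'width': 0.994978768728077}
scene {'fx': 578.9251977597996, 'fy': 578.9251977597996, 'cx': 326.636594569783, 'cy': 235.1694126891353, 'R': array([[ 0.49645486, -0.86794172, -0.01448268],
       [-0.61531893, -0.34009063, -0.71114062],
       [ 0.61230318,  0.36196068, -0.70290062]]), 't': array([-0.32645125,  0.3423726 ,  0.88159703])}
side {'fx': 496.2639457880452, 'fy': 496.2639457880452, 'cx': 313.9435113117757, 'cy': 237.11104277591744, 'R': array([[ 0.84964302, -0.52734236,  0.00409583],
       [-0.21270842, -0.3497976 , -0.9123578 ],
       [ 0.48255763,  0.77430722, -0.40937326]]), 't': array([-0.49946828,  0.12650988,  0.87787581])}
wrist {'fx': 332.13959366636965, 'fy': 332.13959366636965, 'cx': 315.0620182017345, 'cy': 249.8292610633149, 'hand_eye': array([[-2.19447436e-04, -9.63010335e-01, -2.69464369e-01,
         6.92070977e-02],
       [ 9.99999953e-01, -2.68842993e-04,  1.46405834e-04,
        -1.52858099e-03],
       [-2.13433939e-04, -2.69464324e-01,  9.63010349e-01,
        -7.07020873e-02],
       [ 0.00000000e+00,  0.00000000e+00,  0.00000000e+00,
         1.00000000e+00]])}
```

View pics/scene0.png

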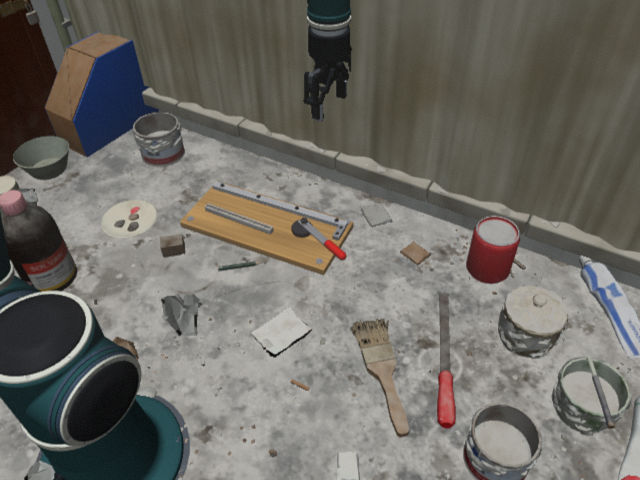

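View pics/wrist0.png

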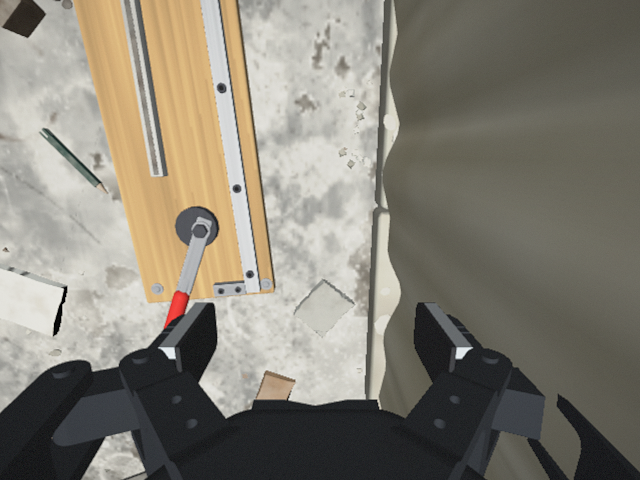

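The scene view shows the board with corners near (213,185), (352,222), (323,268), (181,222), the lever pointing right with its grip at (335,248), and the bar from (206,207) to (271,231). The wrist view shows the stop end of the board, the cam at (197,227), the bar's right end at (158,175) and the grip at (177,315).

```bash
cat >> h.py <<'E'
from scipy.spatial.transform import Rotation as Ro
def wray(u,v,z,s):
    p=viewer.camera_params("wrist");H=np.array(p["hand_eye"]);R=Ro.from_rotvec(s["tcp_rot"]).as_matrix()
    uv=np.atleast_2d(np.c_[u,v]).astype(float)
    d=np.c_[(uv[:,0]-p["cx"])/p["fx"],(uv[:,1]-p["cy"])/p["fy"],np.ones(len(uv))]@(R@H[:3,:3]).T
    c=R@H[:3,3]+s["tool_pos"]; return c+d*((z-c[2])/d[:,2])[:,None]
E
python3 - <<'E'
from h import *
np.set_printoptions(precision=4,suppress=True)
for n,u,v,z in [("LF",213,185,.018),("RF",352,222,.018),("RN",323,266,.018),("LN",181,222,.018),("barL",206,207,.032),("barR",271,231,.032),("grip",335,248,.045),("wood",171,240,.03),("pen",237,266,.008)]: print(n,ray("scene",u,v,z))
s=read_state()
for n,u,v,z in [("RF",273,292,.018),("RN",148,302,.018),("barR",158,175,.032),("pivot",201,229,.046),("fence far end",258,290,.0285),("fenceface",243,291,.0285),("stop",230,284,.0285)]: print(n,wray(u,v,z,s))
E
```

```text
LF [0.5809 0.2535 0.018 ]
RF [ 0.6253 -0.0805  0.018 ]
RN [ 0.487  -0.0897  0.018 ]
LN [0.4498 0.2375 0.018 ]
barL [0.5022 0.2089 0.032 ]
barR [0.5082 0.0454 0.032 ]
grip [ 0.5185 -0.0992  0.045 ]
wood [0.3896 0.2102 0.03  ]
pen [0.4118 0.0647 0.008 ]
RF [[ 0.624  -0.0808  0.018 ]]
RN [[ 0.4781 -0.0933  0.018 ]]
barR [[0.5147 0.0517 0.032 ]]
pivot [[ 0.5578 -0.0007  0.046 ]]
fence far end [[ 0.6088 -0.0739  0.0285]]
fenceface [[ 0.592  -0.0751  0.0285]]
stop [[ 0.578  -0.0668  0.0285]]
```

Call:
jog_arm(increments=[[[0.7, 0, 0, 0, 0, 0, -1], [0.7, 0, 0, 0, 0, 0, -1], [0.7, 0, 0, 0, 0, 0, -1], [0.7, 0, 0, 0, 0, 0, -1], [0.6, 0, 0, 0, 0, 0, -1]]])

```text
time: 0.57
tool_pos: [0.6747, 0.1032, 0.3033]
tcp_rot: [-2.221, -2.221, 0.001]
wrist_force: [0.5, 0.0, -0.0]
width: 0.295
grip_force: 0.0
```

Call:
jog_arm(increments=[[[0, 0, 0, 0, 0, 0, -1], [0, 0, 0, 0, 0, 0, -1], [0, 0, 0, 0, 0, 0, -1], [0, 0, 0, 0, 0, 0, -1], [0, 0, 0, 0, 0, 0, -1]]])

```text
time: 0.98
tool_pos: [0.675, 0.1009, 0.3038]
tcp_rot: [2.223, 2.22, -0.001]
wrist_force: [0.1, -0.0, -0.4]
width: 0.0
grip_force: 0.0
```

Run:
```python
from h import *
s=read_state();np.save("s1.npy",s,allow_pickle=True)
im,d=viewer.read_camera("wrist");cv2.imwrite("pics/wrist1.png",im);print(s["tool_pos"],s["tcp_rot"],s["width"])
```

```text
[0.67503106 0.10093662 0.30379163] [ 2.22263308e+00  2.22012052e+00 -5.36006862e-04] 0.00037033621961723046
```

View pics/wrist1.png

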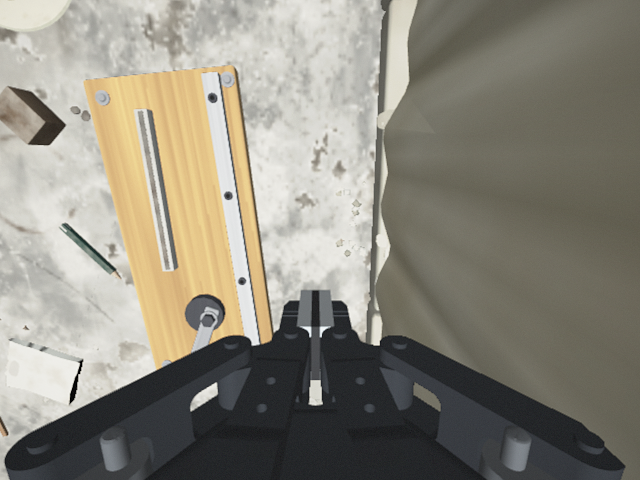

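The view shows the bar from (145,110) to (169,270), the fence's left end at (210,73) with its working face running to about (249,335), the cam pivot at (209,317), wood block at (28,115), and pencil from (62,226) to (122,277).

Run:
```python
from h import *
np.set_printoptions(precision=4,suppress=True)
s=np.load("s1.npy",allow_pickle=True).item(); im=cv2.imread("pics/wrist1.png"); hsv=cv2.cvtColor(im,cv2.COLOR_BGR2HSV)
wood=cv2.inRange(hsv,(10,70,60),(28,255,255))
gray=cv2.bitwise_not(wood)
# bar
m=np.zeros_like(gray);cv2.rectangle(m,(125,100),(185,280),255,-1);m&=gray
n,l,st,_=cv2.connectedComponentsWithStats(m)
for i in range(1,n):
    if st[i,4]<300: continue
    print(st[i]);v,u=np.nonzero(l==i);P=wray(u,v,.032,s)[:,:2]
    r=cv2.minAreaRect((P*1000).astype(np.float32));print("bar",r);print(cv2.boxPoints(r)); 
    c=P.mean(0);w=np.linalg.svd(P-c,full_matrices=0)[2][0];print("c",c,"yaw",np.arctan2(-w[0],w[1])%np.pi)
# rows: first/last edges of wood and fence
rows=range(110,300,10);A=[];F=[]
for r in rows:
    w=np.nonzero(wood[r,60:300])[0]+60
    big=np.nonzero(np.diff(w)>8)[0]
    A.append((w[0],r,w[-1])); j=big[-1]; F.append((w[j]+1,r,w[j+1]))
A=np.array(A);F=np.array(F)
def fit(u,v,z,n):
    P=wray(u,v,z,s)[:,:2];vx,vy,x,y=cv2.fitLine(P.astype(np.float32),cv2.DIST_HUBER,0,.001,.001).ravel()
    if vy<0:vx,vy=-vx,-vy
    print(n,"yaw",np.arctan2(-vx,vy),"x at y=.1",x+(0.1-y)*vx/vy)
fit(A[:,0],A[:,1],.018,"near");fit(A[:,2],A[:,1],.018,"far");fit(F[:,0],F[:,1],.0285,"face top");fit(F[:,2],F[:,1],.0285,"fence back")
print(F[:,0],F[:,2])
t=[(u,np.nonzero(wood[50:120,u])[0][0]+50) for u in list(range(115,195,8))];t=np.array(t)
P=wray(t[:,0],t[:,1],.018,s)[:,:2];print("left end",np.polyfit(P[:,0],P[:,1],1),P.mean(0))
print("pivot",wray(209,317,.046,s),"barends",wray([145,169],[110,270],.032,s))
```

```text
[ 133  109   45  163 2821]
bar ((511.7227478027344, 132.65029907226562), (17.784162521362305, 164.42027282714844), 2.547806978225708)
[[499.185  214.3839]
 [506.494   50.1262]
 [524.2605  50.9167]
 [516.9515 215.1744]]
c [0.5114 0.1383] yaw 0.04392665180263444
near yaw 0.08647497 x at y=.1 0.46017873
far yaw 0.087514 x at y=.1 0.6101618
face top yaw 0.09002431 x at y=.1 0.57905596
fence back yaw 0.090928875 x at y=.1 0.5972118
[207 208 210 212 213 215 217 218 220 222 223 225 227 228 230 232 233 235
 237] [225 227 228 230 231 233 235 236 238 239 241 242 244 245 247 248 250 251
 253]
left end [0.082 0.206] [0.5145 0.2482]
pivot [[0.5579 0.0024 0.046 ]] barends [[0.5108 0.2135 0.032 ]
 [0.5143 0.0516 0.032 ]]
```

Call:
jog_arm(increments=[[[0.3, -0.98, 0.4, 0, 0, -0.84, -1], [0.3, -0.98, 0.4, 0, 0, 0, -1], [0.3, -0.98, 0.6, 0, 0, 0, -1], [0.3, -0.98, 0.6, 0, 0, 0, -1], [0.3, -0.98, 0.6, 0, 0, 0, -1]]])

```text
time: 1.45
tool_pos: [0.5241, 0.1361, 0.2255]
tcp_rot: [2.123, 2.315, 0.001]
wrist_force: [0.7, 0.9, -0.2]
width: -0.001
grip_force: 0.0
```

Call:
jog_arm(increments=[[[0, -0.8, 0.5, 0, 0, 0, -1], [0, -0.8, 0.9, 0, 0, 0, -1], [0, 0, 0.9, 0, 0, 0, -1], [0, 0, 0.9, 0, 0, 0, -1], [0, 0, 0.6, 0, 0, 0, -1]]])

```text
time: 1.87
tool_pos: [0.4759, 0.1315, 0.11]
tcp_rot: [-2.122, -2.316, 0.002]
wrist_force: [-0.3, -0.5, -0.3]
width: -0.002
grip_force: 0.0
```

```bash
cat >> h.py <<'E'
O=np.array([.5365,.0815]);YAW=.0875
def jig(p):
    d=np.array(p)[:2]-O;c,s=np.cos(YAW),np.sin(YAW);return np.array([c*d[0]+s*d[1],-s*d[0]+c*d[1]])*1000
def world(x,y,z):
    c,s=np.cos(YAW),np.sin(YAW);return np.array([O[0]+(c*x-s*y)/1e3,O[1]+(s*x+c*y)/1e3,z/1e3])
def tool():
    s=read_state();R=Ro.from_rotvec(s["tcp_rot"]).as_matrix()
    print("t",round(s["time"],2),"tcp jig",jig(s["tool_pos"]).round(1),"tip z",round(s["tool_pos"][2]*1e3-73,1),"yaw",np.arctan2(-R[0,0],R[1,0]).round(4),"tilt",R[2].round(3),"F",s["wrist_force"].round(1))
E
python3 - <<'E'
from h import *
tool()
for n in("side",):
    im,d=viewer.read_camera(n);u,v=proj(n,world(0,0,30));u,v=int(u),int(v);print(u,v)
    c=im[max(0,v-110):v+110,max(0,u-150):u+150];cv2.imwrite("pics/side1.png",cv2.resize(c,None,fx=2.6,fy=2.6))
    for q in [(45,-150,18),(45,150,28.5),(75,-170,18),(-75,-170,18),(-75,170,18)]: print(q,np.array(proj(n,world(*q)))-[max(0,u-150),max(0,v-110)])
E
```

```text
t 1.87 tcp jig [-56.   55.1] tip z 37.0 yaw 0.0874 tilt [-0.    -0.002 -1.   ] F [-0.3 -0.5 -0.3]
277 218
(45, -150, 18) [204.59823793 131.81262032]
(45, 150, 28.5) [134.24229833  90.6373636 ]
(75, -170, 18) [220.66863287 131.50554714]
(-75, -170, 18) [165.38383112 149.26445093]
(-75, 170, 18) [ 90.25004902 101.70407558]
```

View pics/side1.png

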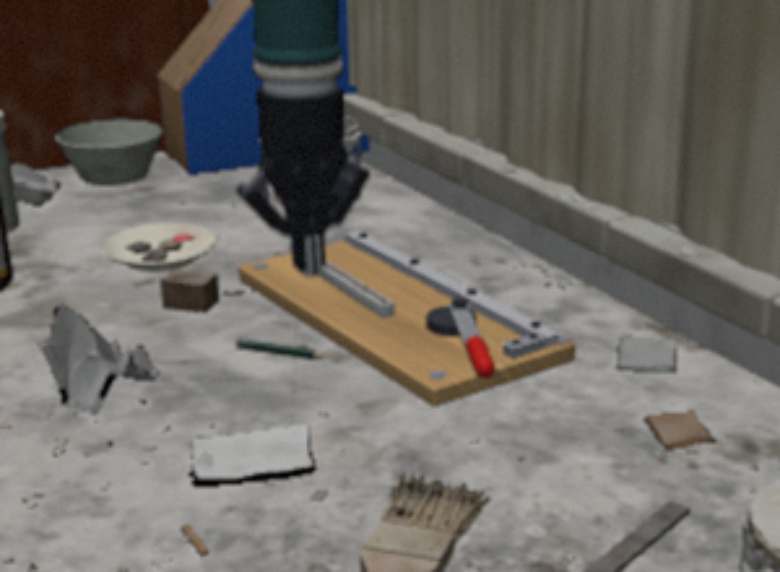

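The side view shows the closed fingertips at about (312,270), in front of the bar. The bar's right end is at (390,308), the lever grip at (482,355), and the predicted board corners match within 1–2 mm.

Call:
jog_arm(increments=[[[0, 0, 0.2, 0, 0, 0, -1], [0, 0, 0.2, 0, 0, 0, -1], [0, 0, 0.07, 0, 0, 0, -1], [0, 0.2, 0, 0, 0, 0, -1], [0, 0.2, 0, 0, 0, 0, -1]]])

```text
time: 2.33
tool_pos: [0.4906, 0.1335, 0.0987]
tcp_rot: [2.121, 2.316, 0.002]
wrist_force: [-0.1, 0.6, 0.1]
width: -0.002
grip_force: 0.0
```

Call:
jog_arm(increments=[[[0, 0.2, 0, 0, 0, 0, -1], [0, 0.2, 0, 0, 0, 0, -1], [0, 0.2, 0, 0, 0, 0, -1], [0, 0.2, 0, 0, 0, 0, -1], [0, 0.2, 0, 0, 0, 0, -1]]])

```text
time: 2.75
tool_pos: [0.5199, 0.1361, 0.0978]
tcp_rot: [-2.122, -2.317, 0.0]
wrist_force: [-1.0, 0.3, 0.4]
width: 0.001
grip_force: 0.7
```

```bash
python3 -c "from h import *;tool()"
```

```text
t 2.75 tcp jig [-11.7  55.8] tip z 24.8 yaw 0.0879 tilt [ 0. -0. -1.] F [-1.   0.3  0.4]
```

Call:
jog_arm(increments=[[[0, 0.2, 0, 0, 0, 0, -1], [0, 0.2, 0, 0, 0, 0, -1], [0, 0.15, 0, 0, 0, 0, -1], [0, 0.15, 0, 0, 0, 0, -1], [0, 0.1, 0, 0, 0, 0, -1]]])

```text
time: 3.17
tool_pos: [0.5438, 0.1382, 0.0977]
tcp_rot: [2.122, 2.317, 0.0]
wrist_force: [-1.1, 0.7, 0.4]
width: 0.003
grip_force: 0.4
```

Call:
jog_arm(increments=[[[0, 0.07, 0, 0, 0, 0, -1], [0, 0.07, 0, 0, 0, 0, -1], [0, 0.07, 0, 0, 0, 0, -1], [0, 0, 0, 0, 0, 0, -1], [0, 0, 0, 0, 0, 0, -1]]])

```text
time: 3.58
tool_pos: [0.5498, 0.1387, 0.0979]
tcp_rot: [2.121, 2.317, 0.001]
wrist_force: [0.3, -0.7, 0.1]
width: -0.001
grip_force: 0.0
```

Run:
```python
from h import *
tool();s=read_state()
im,d=viewer.read_camera("wrist");cv2.imwrite("pics/wrist2.png",im)
```

```text
t 3.58 tcp jig [18.2 55.8] tip z 24.9 yaw 0.088 tilt [ 0.     0.001 -1.   ] F [ 0.3 -0.7  0.1]
```

View pics/wrist2.png

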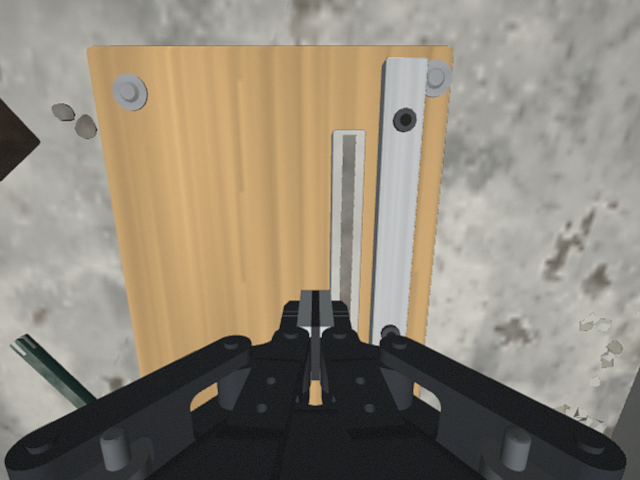

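The bar now lies nearly parallel to the fence. Its left end is at (348,130), with a gap of about 4–5 mm between the bar at column 364 and the fence face at column 375. I'll keep pushing.

Call:
jog_arm(increments=[[[0, 0.05, 0, 0, 0, 0, -1], [0, 0.04, 0, 0, 0, 0, -1], [0, 0.03, 0, 0, 0, 0, -1], [0, 0.02, 0, 0, 0, 0, -1], [0, 0.02, 0, 0, 0, 0, -1]]])

```text
time: 4.05
tool_pos: [0.5542, 0.1391, 0.0978]
tcp_rot: [-2.121, -2.317, 0.0]
wrist_force: [-0.7, 0.7, 0.2]
width: -0.002
grip_force: 0.7
```

Call:
jog_arm(increments=[[[0, 0.02, 0, 0, 0, 0, -1], [0, 0.02, 0, 0, 0, 0, -1], [0, 0, 0, 0, 0, 0, -1], [0, 0, 0, 0, 0, 0, -1], [0, 0, 0, 0, 0, 0, -1]]])

```text
time: 4.47
tool_pos: [0.5556, 0.1392, 0.0978]
tcp_rot: [2.121, 2.317, 0.0]
wrist_force: [-0.9, -0.6, 0.4]
width: -0.002
grip_force: 0.2
```

Run:
```python
from h import *
tool()
```

```text
t 4.47 tcp jig [24.1 55.8] tip z 24.8 yaw 0.088 tilt [ 0.  0. -1.] F [-0.9 -0.6  0.4]
```

Call:
jog_arm(increments=[[[0, 0.03, 0, 0, 0, 0, -1], [0, 0.03, 0, 0, 0, 0, -1], [0, 0.03, 0, 0, 0, 0, -1], [0, 0, 0, 0, 0, 0, -1], [0, 0, 0, 0, 0, 0, -1]]])

```text
time: 4.88
tool_pos: [0.5573, 0.1393, 0.0976]
tcp_rot: [-2.121, -2.316, 0.003]
wrist_force: [-6.2, -1.1, 3.1]
width: 0.002
grip_force: 2.6
```

Run:
```python
from h import *
tool()
im,d=viewer.read_camera("wrist");g=cv2.cvtColor(im,cv2.COLOR_BGR2HSV)
w=cv2.inRange(g,(10,70,60),(28,255,255))
for r in (150,200,250,280): print(r,''.join('.' if x else '#' for x in w[r,320:430]))
```

```text
t 4.88 tcp jig [25.7 55.8] tip z 24.6 yaw 0.0879 tilt [-0.    -0.002 -1.   ] F [-6.2 -1.1  3.1]
150 ...........########################################################################.........................##
200 ..........######################################################################.......................#######
250 ..........###################################################################......................###########
280 .........##################################################################.....................##############
```

Call:
jog_arm(increments=[[[0, -0.1, 0, 0, 0, 0, -1], [0, -0.3, 0, 0, 0, 0, -1], [0, -0.2, 0, 0, 0, 0, -1], [1, 0, -0.5, 0, 0, 0, -1], [1, 0, -0.5, 0, 0, 0, -1]]])

```text
time: 5.35
tool_pos: [0.5333, 0.1966, 0.1268]
tcp_rot: [-2.124, -2.313, 0.004]
wrist_force: [1.1, -0.6, 0.9]
width: 0.002
grip_force: 0.0
```

Run:
```python
from h import *
tool();s=read_state()
im,d=viewer.read_camera("wrist");w=cv2.inRange(cv2.cvtColor(im,cv2.COLOR_BGR2HSV),(10,70,60),(28,255,255))
cv2.imwrite("pics/wrist3.png",im)
P=wray(348,130,.032,dict(tool_pos=[.5498,.1387,.0979],tcp_rot=[2.121,2.317,.001]));print("left end in wrist2",jig(P[0]))
P=wray(375,200,.0285,dict(tool_pos=[.5498,.1387,.0979],tcp_rot=[2.121,2.317,.001]));print("fence face in wrist2",jig(P[0]))
```

```text
t 5.35 tcp jig [  6.8 114.9] tip z 53.8 yaw 0.0849 tilt [-0.001 -0.003 -1.   ] F [ 1.1 -0.6  0.9]
left end in wrist2 [ 29.60331206 135.21903103]
fence face in wrist2 [ 42.04524665 107.72217808]
```

View pics/wrist3.png

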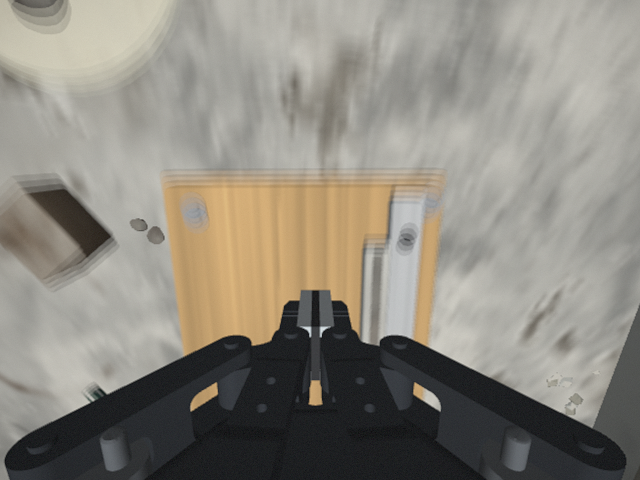

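The bar is flush with the fence, its left end at about (375,240) with jig y ≈ 135 mm. Next I'll go round to the left end.

Call:
jog_arm(increments=[[[0.65, 0.45, 0, 0, 0, 0, -1], [0.65, 0.45, 0, 0, 0, 0, -1], [0, 0, 0.4, 0, 0, 0, -1], [0, 0, 0.3, 0, 0, 0, -1], [0, 0, 0.2, 0, 0, 0, -1]]])

```text
time: 5.82
tool_pos: [0.5569, 0.2381, 0.0989]
tcp_rot: [-2.12, -2.317, 0.004]
wrist_force: [-0.8, -0.1, -1.0]
width: -0.001
grip_force: 0.0
```

Run:
```python
from h import *
tool()
```

```text
t 5.82 tcp jig [ 34.  154.3] tip z 25.9 yaw 0.0886 tilt [-0.001 -0.003 -1.   ] F [-0.8 -0.1 -1. ]
```

Call:
jog_arm(increments=[[[-0.2, 0, 0, 0, 0, 0, -1], [-0.2, 0, 0, 0, 0, 0, -1], [-0.2, 0, 0, 0, 0, 0, -1], [-0.25, 0, 0, 0, 0, 0, -1], [-0.25, 0, 0, 0, 0, 0, -1]]])

```text
time: 6.23
tool_pos: [0.5616, 0.205, 0.1013]
tcp_rot: [2.122, 2.316, 0.001]
wrist_force: [-0.3, 2.1, -0.5]
width: 0.003
grip_force: 0.6
```

Call:
jog_arm(increments=[[[-0.25, 0, 0, 0, 0, 0, -1], [-0.25, 0, 0, 0, 0, 0, -1], [-0.25, 0, 0, 0, 0, 0, -1], [-0.25, 0, 0, 0, 0, 0, -1], [-0.25, 0, 0, 0, 0, 0, -1]]])

```text
time: 6.65
tool_pos: [0.565, 0.168, 0.1012]
tcp_rot: [2.122, 2.317, 0.001]
wrist_force: [-0.7, 3.5, 2.6]
width: -0.0
grip_force: 1.7
```

Run:
```python
from h import *
tool()
im,d=viewer.read_camera("scene");cv2.imwrite("pics/scene2.png",cv2.resize(im[170:290,170:370],None,fx=4,fy=4,interpolation=cv2.INTER_CUBIC))
```

```text
t 6.65 tcp jig [35.9 83.7] tip z 28.2 yaw 0.0877 tilt [ 0.     0.001 -1.   ] F [-0.7  3.5  2.6]
```

View pics/scene2.png

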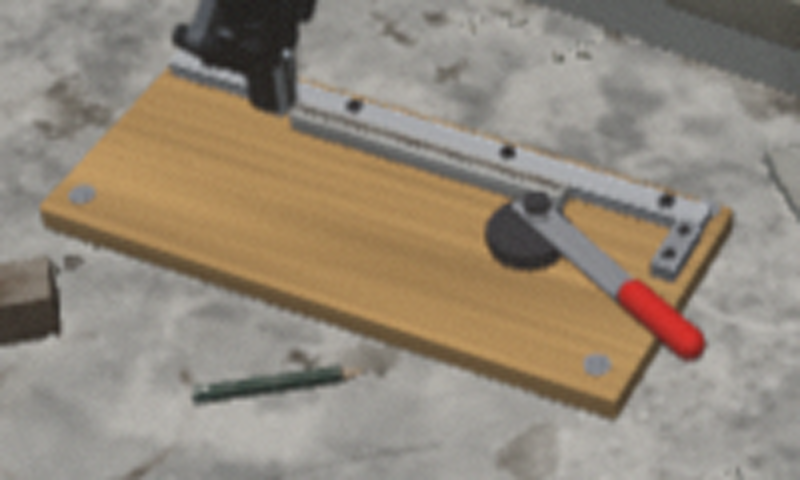

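The bar lies flush along the fence and is passing between the fence and the cam. Its right end is at (570,190) and the fingertips are at its left end, (275,105).

Call:
jog_arm(increments=[[[-0.2, 0, 0.08, 0, 0, 0, -1], [-0.25, 0, 0, 0, 0, 0, -1], [-0.25, 0, 0, 0, 0, 0, -1], [-0.25, 0, 0, 0, 0, 0, -1], [-0.25, 0, 0, 0, 0, 0, -1]]])

```text
time: 7.12
tool_pos: [0.5682, 0.1351, 0.1007]
tcp_rot: [-2.121, -2.314, -0.006]
wrist_force: [-5.5, 10.6, 14.3]
width: 0.001
grip_force: 8.9
```

Call:
jog_arm(increments=[[[-0.15, 0, 0, 0, 0, 0, -1], [-0.1, 0, 0, 0, 0, 0, -1], [-0.1, 0, 0, 0, 0, 0, -1], [-0.1, 0, 0, 0, 0, 0, -1], [-0.07, 0, 0, 0, 0, 0, -1]]])

```text
time: 7.53
tool_pos: [0.5696, 0.1195, 0.1006]
tcp_rot: [-2.121, -2.314, -0.006]
wrist_force: [-5.8, 10.1, 13.6]
width: 0.004
grip_force: 9.0
```

```bash
python3 -c "from h import *;tool()"
```

```text
t 7.53 tcp jig [36.3 35. ] tip z 27.6 yaw 0.0868 tilt [ 0.004  0.001 -1.   ] F [-5.8 10.1 13.6]
```

Call:
jog_arm(increments=[[[0.1, 0, -0.1, 0, 0, 0, -1], [0.1, 0, 0, 0, 0, 0, -1], [0, -0.15, 0, 0, 0, 0, -1], [0, 0, 0, 0, 0, 0, -1], [0, 0, 0.05, 0, 0, 0, -1]]])

```text
time: 7.95
tool_pos: [0.5636, 0.1224, 0.0993]
tcp_rot: [-2.121, -2.317, 0.002]
wrist_force: [0.0, 0.3, -0.3]
width: -0.001
grip_force: 0.0
```

```bash
python3 -c "from h import *;tool()"
```

```text
t 7.95 tcp jig [30.5 38.4] tip z 26.3 yaw 0.0881 tilt [-0.    -0.001 -1.   ] F [ 0.   0.3 -0.3]
```

Call:
jog_arm(increments=[[[-0.1, 0.03, 0, 0, 0, 0, -1], [-0.1, 0, 0, 0, 0, 0, -1], [-0.1, 0, 0, 0, 0, 0, -1], [-0.06, 0, 0, 0, 0, 0, -1], [-0.04, 0, 0, 0, 0, 0, -1]]])

```text
time: 8.37
tool_pos: [0.5661, 0.1104, 0.0998]
tcp_rot: [-2.122, -2.316, 0.0]
wrist_force: [-0.6, 0.6, 0.2]
width: 0.002
grip_force: 0.4
```

Call:
jog_arm(increments=[[[-0.04, 0, 0, 0, 0, 0, -1], [-0.04, 0, 0, 0, 0, 0, -1], [0, 0, 0, 0, 0, 0, -1], [0, 0, 0, 0, 0, 0, -1], [0, 0, 0, 0, 0, 0, -1]]])

```text
time: 8.78
tool_pos: [0.5665, 0.1085, 0.1001]
tcp_rot: [2.121, 2.317, 0.0]
wrist_force: [-0.4, 0.5, -0.3]
width: -0.003
grip_force: 0.0
```

Run:
```python
from h import *
tool()
im,d=viewer.read_camera("scene");cv2.imwrite("pics/scene3.png",cv2.resize(im[180:260,230:360],None,fx=6,fy=6,interpolation=cv2.INTER_CUBIC))
```

```text
t 8.78 tcp jig [32.3 24.2] tip z 27.1 yaw 0.088 tilt [-0.     0.001 -1.   ] F [-0.4  0.5 -0.3]
```

View pics/scene3.png

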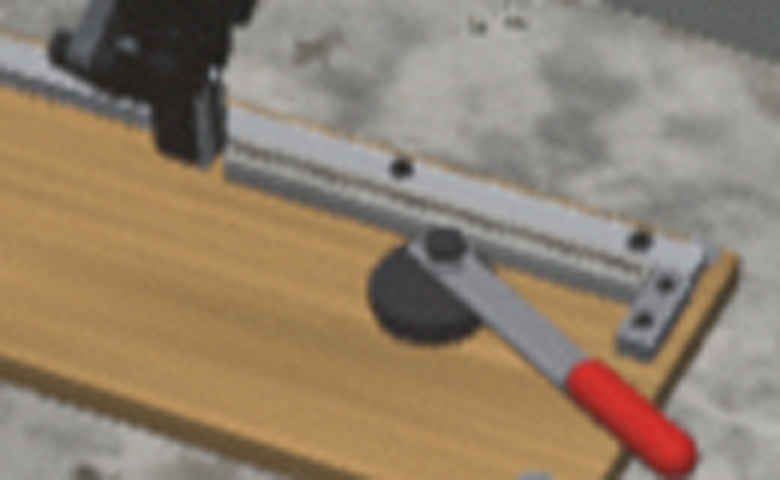

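The bar's right end, at (640,285), is at or within a millimetre or two of the stop block, and the bar looks flush with the fence. I'll push gently until the force rises.

Call:
jog_arm(increments=[[[-0.03, 0, 0, 0, 0, 0, -1], [-0.03, 0, 0, 0, 0, 0, -1], [-0.03, 0, 0, 0, 0, 0, -1], [0, 0, 0, 0, 0, 0, -1], [0, 0, 0, 0, 0, 0, -1]]])

```text
time: 9.25
tool_pos: [0.5665, 0.1074, 0.1001]
tcp_rot: [-2.121, -2.315, -0.003]
wrist_force: [-1.1, 7.3, -0.4]
width: -0.001
grip_force: 3.7
```

Call:
jog_arm(increments=[[[-0.02, 0, 0, 0, 0, 0, -1], [-0.02, 0, 0, 0, 0, 0, -1], [-0.02, 0, 0, 0, 0, 0, -1], [0, 0, 0, 0, 0, 0, -1], [0, 0, 0, 0, 0, 0, -1]]])

```text
time: 9.67
tool_pos: [0.5666, 0.1068, 0.1001]
tcp_rot: [-2.121, -2.313, -0.006]
wrist_force: [-1.3, 12.7, -0.2]
width: -0.0
grip_force: 6.3
```

Call:
jog_arm(increments=[[[0.2, 0, 0, 0, 0, 0, -1], [0.1, -0.4, 0, 0, 0, 0, -1], [0, -0.4, 0, 0, 0, 0, -1], [-0.8, 0, 0, 0, 0, 0, -1], [-0.7, 0, 0, 0, 0, 0, -1]]])

```text
time: 10.08
tool_pos: [0.5451, 0.0661, 0.0997]
tcp_rot: [2.118, 2.32, -0.002]
wrist_force: [0.2, 0.2, 0.0]
width: 0.0
grip_force: 0.0
```

Call:
jog_arm(increments=[[[0, 0.15, 0, 0, 0, 0, -1], [0, 0.15, 0, 0, 0, 0, -1], [0, 0.1, 0, 0, 0, 0, -1], [0, 0.05, 0, 0, 0, 0, -1], [0, 0, 0, 0, 0, 0, -1]]])

```text
time: 10.5
tool_pos: [0.56, 0.0679, 0.1]
tcp_rot: [2.121, 2.317, 0.001]
wrist_force: [0.1, 0.0, 0.9]
width: 0.005
grip_force: 0.0
```

```bash
python3 -c "from h import *;tool()"
```

```text
t 10.5 tcp jig [ 22.3 -15.6] tip z 27.0 yaw 0.0886 tilt [ 0.  0. -1.] F [0.1 0.  0.9]
```

Call:
jog_arm(increments=[[[0, 0.04, 0, 0, 0, 0, -1], [0, 0.04, 0, 0, 0, 0, -1], [0, 0.04, 0, 0, 0, 0, -1], [0, 0, 0, 0, 0, 0, -1], [0, 0, 0, 0, 0, 0, -1]]])

```text
time: 10.92
tool_pos: [0.563, 0.0677, 0.0999]
tcp_rot: [-2.121, -2.317, 0.0]
wrist_force: [-0.4, -0.2, -1.3]
width: 0.0
grip_force: 0.0
```

```bash
python3 -c "from h import *;tool()"
```

```text
t 10.92 tcp jig [ 25.2 -16.1] tip z 26.9 yaw 0.0882 tilt [-0. -0. -1.] F [-0.4 -0.2 -1.3]
```

Call:
jog_arm(increments=[[[0, 0.02, 0, 0, 0, 0, -1], [0, 0.02, 0, 0, 0, 0, -1], [0, 0.02, 0, 0, 0, 0, -1], [0, 0.02, 0, 0, 0, 0, -1], [0, 0, 0, 0, 0, 0, -1]]])

```text
time: 11.33
tool_pos: [0.5639, 0.0677, 0.0995]
tcp_rot: [-2.12, -2.315, 0.004]
wrist_force: [-5.8, -0.3, 4.8]
width: -0.001
grip_force: 2.9
```

```bash
python3 -c "from h import *;tool()"
```

```text
t 11.33 tcp jig [ 26.  -16.2] tip z 26.5 yaw 0.0879 tilt [ 0.    -0.004 -1.   ] F [-5.8 -0.3  4.8]
```

Call:
jog_arm(increments=[[[0, -0.3, 0, 0, 0, 0, -1], [0, 0, -0.5, 0, 0, 0, -1], [-0.5, 0, -0.6, 0, 0, 0, -1], [-1, 0, 0, 0, 0, 0, -1], [-1, 0, 0, 0, 0, 0, -1]]])

```text
time: 11.75
tool_pos: [0.5644, -0.0078, 0.1347]
tcp_rot: [2.116, 2.317, 0.005]
wrist_force: [0.3, -0.6, -0.1]
width: -0.0
grip_force: 0.0
```

Call:
jog_arm(increments=[[[-0.9, -0.2, 0, 0, 0, 0, -1], [-0.9, -0.3, 0, 0, 0, 0, -1], [-0.8, -0.2, 0, 0, 0, 0, -1], [-0.7, 0, 0, 0, 0, 0, -1], [0, 0, 0, 0, 0, 0, -1]]])

```text
time: 12.17
tool_pos: [0.5511, -0.1116, 0.1333]
tcp_rot: [2.123, 2.312, 0.0]
wrist_force: [-0.4, -0.8, -0.4]
width: -0.001
grip_force: 0.0
```

Run:
```python
from h import *
tool()
for n in ("side","scene"):
    im,d=viewer.read_camera(n);h=cv2.cvtColor(im,cv2.COLOR_BGR2HSV)
    m=cv2.inRange(h,(0,150,90),(8,255,255))|cv2.inRange(h,(172,150,90),(180,255,255))
    u0,v0=proj(n,world(-33,-174,36.5)); k=np.zeros_like(m);cv2.circle(k,(int(u0),int(v0)),45,255,-1);m&=k
    M=cv2.moments(m,True);u,v=M["m10"]/M["m00"],M["m01"]/M["m00"];j=jig(ray(n,u,v,.0385));e=j-[12,-85]
    print(n,M["m00"],u,v,"grip jig",j,"r",np.hypot(*e),"q",4.45-np.arctan2(e[1],e[0])%(2*np.pi))
cv2.imwrite("pics/scene4.png",cv2.resize(im[170:290,250:390],None,fx=5,fy=5))
```

```text
t 12.17 tcp jig [  -2.3 -193.6] tip z 60.3 yaw 0.0851 tilt [-0.002  0.002 -1.   ] F [-0.4 -0.8 -0.4]
side 102.0 311.22549019607845 244.59803921568627 grip jig [ -32.84591069 -178.5749325 ] r 103.76619728004688 q 0.1845223387422843
scene 190.0 334.7315789473684 249.20526315789473 grip jig [ -31.25830045 -176.65292549] r 101.34860289001287 q 0.17859200245361606
```

View pics/scene4.png

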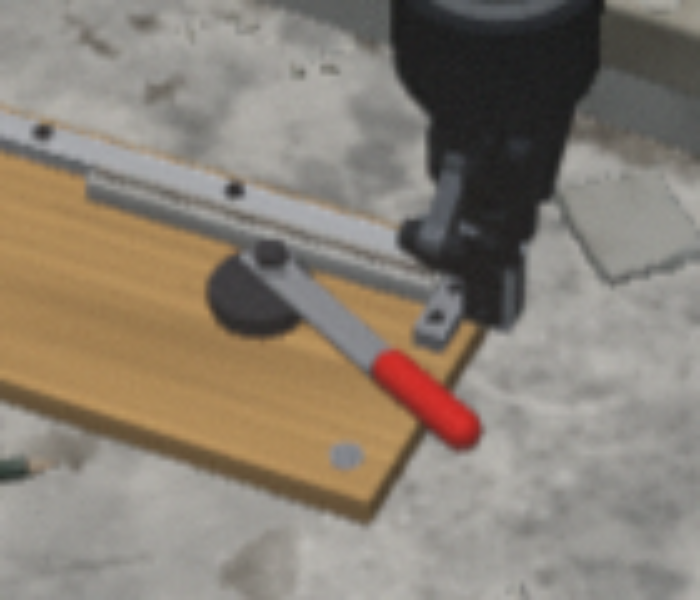

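Call:
jog_arm(increments=[[[0, 0, 0.5, 0, 0, 0, -1], [0, 0, 0.48, 0, 0, 0, -1], [0.27, -0.32, 0, 0, 0, 0, -1], [0.15, -0.4, 0, 0, 0, 0, -1], [0.19, -0.45, 0, 0, 0, 0, -1]]])

```text
time: 12.68
tool_pos: [0.5139, -0.0916, 0.1036]
tcp_rot: [2.12, 2.318, 0.001]
wrist_force: [1.5, -0.6, 0.2]
width: 0.001
grip_force: 0.5
```

Call:
jog_arm(increments=[[[0.15, -0.2, 0, 0, 0, 0, -1], [0.15, -0.2, 0, 0, 0, 0, -1], [0.15, -0.2, 0, 0, 0, 0, -1], [0.18, -0.2, 0, 0, 0, 0, -1], [0, 0, 0, 0, 0, 0, -1]]])

```text
time: 13.1
tool_pos: [0.4873, -0.0753, 0.1034]
tcp_rot: [-2.12, -2.317, 0.001]
wrist_force: [0.2, 0.6, 0.7]
width: 0.003
grip_force: 0.0
```

```bash
cat >> h.py <<'E'
def lever(near):
    for n in ("side","scene"):
        im,d=viewer.read_camera(n);h=cv2.cvtColor(im,cv2.COLOR_BGR2HSV)
        m=cv2.inRange(h,(0,150,90),(8,255,255))|cv2.inRange(h,(172,150,90),(180,255,255))
        u0,v0=proj(n,world(*near,36.5)); k=np.zeros_like(m);cv2.circle(k,(int(u0),int(v0)),50,255,-1);m&=k
        M=cv2.moments(m,True)
        if M["m00"]<20: print(n,"none");continue
        u,v=M["m10"]/M["m00"],M["m01"]/M["m00"];j=jig(ray(n,u,v,.0385));e=j-[12,-85]
        print(n,M["m00"],"grip jig",j.round(1),"r",np.hypot(*e).round(1),"q",round(4.45-np.arctan2(e[1],e[0])%(2*np.pi),3))
    return im
E
python3 - <<'E'
from h import *
tool();lever((-72,-138))
E
```

```text
t 13.1 tcp jig [ -62.7 -151.9] tip z 30.4 yaw 0.0887 tilt [ 0.001 -0.001 -1.   ] F [0.2 0.6 0.7]
side 87.0 grip jig [ -83.1 -136.4] r 108.1 q 0.813
scene 157.0 grip jig [ -78.3 -135.7] r 103.6 q 0.797
```

Call:
jog_arm(increments=[[[0.37, -0.28, 0, 0, 0, 0, -1], [0.37, -0.28, 0, 0, 0, 0, -1], [0.3, -0.12, 0, 0, 0, 0, -1], [0.25, -0.12, 0, 0, 0, 0, -1], [0, 0, 0, 0, 0, 0, -1]]])

```text
time: 13.62
tool_pos: [0.4596, -0.0383, 0.103]
tcp_rot: [-2.119, -2.317, 0.001]
wrist_force: [0.5, -0.3, 0.5]
width: 0.003
grip_force: 0.0
```

Run:
```python
from h import *
tool();lever((-88,-95))
```

```text
t 13.62 tcp jig [ -87.1 -112.6] tip z 30.0 yaw 0.0893 tilt [ 0.001 -0.002 -1.   ] F [ 0.5 -0.3  0.5]
side 63.0 grip jig [-103.   -89.9] r 115.1 q 1.266
scene 110.0 grip jig [-98.8 -91.7] r 111.0 q 1.248
```

Now slow pushes in +y, watching the force.

Call:
jog_arm(increments=[[[0.12, -0.03, 0, 0, 0, 0, -1], [0.1, -0.02, 0, 0, 0, 0, -1], [0.08, -0.02, 0, 0, 0, 0, -1], [0.06, 0, 0, 0, 0, 0, -1], [0, 0, 0, 0, 0, 0, -1]]])

```text
time: 14.13
tool_pos: [0.4585, -0.0292, 0.1036]
tcp_rot: [2.121, 2.317, 0.0]
wrist_force: [-0.1, -0.3, 0.8]
width: -0.002
grip_force: 0.3
```

Call:
jog_arm(increments=[[[0.05, 0, 0, 0, 0, 0, -1], [0.05, 0, 0, 0, 0, 0, -1], [0.05, 0, 0, 0, 0, 0, -1], [0, 0, 0, 0, 0, 0, -1], [0, 0, 0, 0, 0, 0, -1]]])

```text
time: 14.55
tool_pos: [0.458, -0.0254, 0.1036]
tcp_rot: [2.12, 2.317, -0.001]
wrist_force: [-0.7, -6.1, 1.1]
width: 0.002
grip_force: 2.6
```

Run:
```python
from h import *
tool();lever((-88,-85))
```

```text
t 14.55 tcp jig [-87.6 -99.6] tip z 30.6 yaw 0.0884 tilt [-0.001 -0.    -1.   ] F [-0.7 -6.1  1.1]
side 62.0 grip jig [-103.3  -76.7] r 115.6 q 1.38
scene 103.0 grip jig [-99.  -77.8] r 111.3 q 1.373
```

Call:
jog_arm(increments=[[[0.06, 0, 0, 0, 0, 0, -1], [0.06, 0, 0, 0, 0, 0, -1], [0.04, 0, 0, 0, 0, 0, -1], [0, 0, 0, 0, 0, 0, -1], [0, 0, 0, 0, 0, 0, -1]]])

```text
time: 15.07
tool_pos: [0.4576, -0.0213, 0.1036]
tcp_rot: [2.119, 2.317, -0.003]
wrist_force: [-0.7, -8.7, 0.6]
width: 0.002
grip_force: 4.3
```

Call:
jog_arm(increments=[[[0.06, 0, 0, 0, 0, 0, -1], [0.06, 0, 0, 0, 0, 0, -1], [0, 0, 0, 0, 0, 0, -1], [0, 0, 0, 0, 0, 0, -1], [0, 0, 0, 0, 0, 0, -1]]])

```text
time: 15.48
tool_pos: [0.4573, -0.0183, 0.1036]
tcp_rot: [2.118, 2.316, -0.004]
wrist_force: [-0.7, -11.4, 1.1]
width: -0.0
grip_force: 5.7
```

Run:
```python
from h import *
tool();lever((-88,-85))
```

```text
t 15.48 tcp jig [-87.6 -92.5] tip z 30.6 yaw 0.0892 tilt [-0.004 -0.    -1.   ] F [ -0.7 -11.4   1.1]
side 64.0 grip jig [-102.5  -68.2] r 115.7 q 1.454
scene 106.0 grip jig [-99.  -69.9] r 112.0 q 1.444
```

A little more (to about 14 N), then back away and rise.

Call:
jog_arm(increments=[[[0.06, 0, 0, 0, 0, 0, -1], [0.05, 0, 0, 0, 0, 0, -1], [0, 0, 0, 0, 0, 0, -1], [0, 0, 0, 0, 0, 0, -1], [0, 0, 0, 0, 0, 0, -1]]])

```text
time: 16.0
tool_pos: [0.4572, -0.0162, 0.1037]
tcp_rot: [2.116, 2.316, -0.006]
wrist_force: [0.7, -17.5, -0.9]
width: 0.004
grip_force: 8.9
```

Call:
jog_arm(increments=[[[-0.2, 0, 0, 0, 0, 0, -1], [-0.5, 0, 0, 0, 0, 0, -1], [-0.5, 0, 0, 0, 0, 0, -1], [0, 0, -0.7, 0, 0, 0, -1], [0, 0, -0.9, 0, 0, 0, -1]]])

```text
time: 16.42
tool_pos: [0.4575, -0.049, 0.1493]
tcp_rot: [-2.119, -2.31, 0.005]
wrist_force: [0.9, 0.4, 0.1]
width: -0.001
grip_force: 0.0
```

Call:
jog_arm(increments=[[[-0.5, 0, -0.9, 0, 0, 0, -1], [-0.5, 0, -0.9, 0, 0, 0, -1], [0, 0, -0.9, 0, 0, 0, -1], [0, 0, 0, 0, 0, 0, -1], [0, 0, 0, 0, 0, 0, -1]]])

```text
time: 16.83
tool_pos: [0.4638, -0.079, 0.2344]
tcp_rot: [2.12, 2.314, 0.004]
wrist_force: [-0.2, 0.7, 0.2]
width: 0.005
grip_force: 0.0
```

Run:
```python
from h import *
tool();lever((-88,-80))
im,_=viewer.read_camera("wrist");cv2.imwrite("pics/w5.png",im)
```

```text
t 16.83 tcp jig [ -86.4 -153.5] tip z 161.4 yaw 0.0873 tilt [-0.     0.004 -1.   ] F [-0.2  0.7  0.2]
side 147.0 grip jig [-87.4 -73. ] r 100.1 q 1.428
scene 189.0 grip jig [-86.3 -74.2] r 98.9 q 1.418
```

View pics/w5.png

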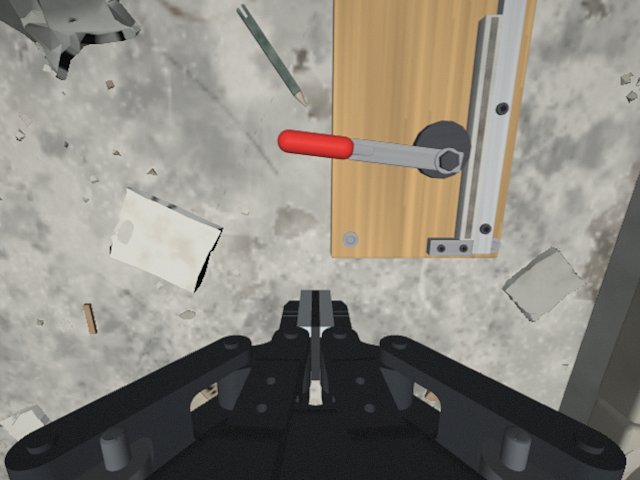

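The bar is flush with the fence and its end is at the stop (about (470,237)). The cam at (443,150) is pressed on the bar, the lever rests near q ≈ 1.42, and the arm is clear. I'm handing it in.

```bash
python3 -c "
from workcell import bot
print(bot.finish_job())"
```

```text
the job is handed in; nothing more can be done
None
```

I handed the job in at about 17 s: the bar is seated against the fence and stop, the cam lever is closed at about 1.42 rad after a 17.5 N push at the grip, and the arm is clear; no pass/fail verdict came back and I couldn't measure the cam's squeeze on the bar directly.

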